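# Seat the stoppers, then hold the lift's dead-man lever at creep

## Task

The three stoppered bottles on the lift table are about to go up: push every stopper that stands proud fully home on its bottle's lip, without tipping or shifting the bottles. Only then press the rubber paddle of the lift's spring-loaded lever half-way down (creep speed, paddle level with the index pin beside it), never right to the bottom, and finish while still holding it there with the arm. Leave everything else where it is.

Things in the scene. Friction and masses are not known exactly. Their poses are not given: they have to be found in the camera images.
- lift: small lift table, folded down and fixed to the bench: 160 (x) x 350 (y) mm, the top of its platform 50 mm above the bench, with a lip 8 mm high all round. Origin at the centre of its underside, z up. The three bottles stand in a row along its y axis, about 110 mm apart
- pedestal: fixed control pedestal of the lift: steel base plate 220 (x) x 120 (y) x 12 mm. Origin at the centre of its underside. A lever runs along its x axis: the hinge is at x = +60, y = 0, height 75 mm, in grey cheeks up to 97 mm high; the rubber paddle is at the -x end. Nothing else on it is touched
- lever (a joint): angle of the spring-loaded dead-man lever: 0 released, 0.36 rad at the bottom of its stroke, 0.18 half-way. It is a hinge; the paddle's centre is 120 mm from the hinge, so half-way is about 21 mm down at the paddle. The spring always drives it back to 0: about 4 N at the paddle to start, 8 N half-way, 12 N at the bottom
- paddle (a point): flat black rubber paddle on the end of the lever, 45 x 46 mm, 12 mm thick. Origin at the centre of its top face, z out of that face. Its top is about 102 mm above the bench released, 81 mm and level half-way, 59 mm at the bottom. Press it straight down at its centre
- index_top (a point): top centre of a fixed thin steel index pin (10 mm thick, 81 mm high) standing 45 mm to the +y side of the paddle's centre; the paddle's top face is level with this pin's top at half-way
- bottle_a: squat green glass bottle, 72 mm across, 160 mm high to its lip, about 0.6 kg, standing loose on the lift. Origin under its centre, z up
- stopper_a (a joint): how far the stopper of bottle_a is pushed in: 0 = 14 mm proud, 0.014 = fully home (head down on the lip). It slides stiffly along the bottle's axis, needs about 6 N, and stays where it is left
- stopper_a_top (a point): centre of the top of bottle_a's stopper: a round dark wood head 31 mm across, 18 mm high on a cork shank 19 mm across. Fully home this point is 178 mm above the bottle's underside; proud it is 8 to 14 mm higher and cork shows between lip and head
- bottle_b: squat green glass bottle, 72 mm across, 160 mm high to its lip, about 0.6 kg, standing loose on the lift. Origin under its centre, z up
- stopper_b (a joint): how far the stopper of bottle_b is pushed in: 0 = 14 mm proud, 0.014 = fully home (head down on the lip). It slides stiffly along the bottle's axis, needs about 6 N, and stays where it is left
- stopper_b_top (a point): centre of the top of bottle_b's stopper: a round dark wood head 31 mm across, 18 mm high on a cork shank 19 mm across. Fully home this point is 178 mm above the bottle's underside; proud it is 8 to 14 mm higher and cork shows between lip and head
- bottle_c: squat green glass bottle, 72 mm across, 160 mm high to its lip, about 0.6 kg, standing loose on the lift. Origin under its centre, z up
- stopper_c (a joint): how far the stopper of bottle_c is pushed in: 0 = 14 mm proud, 0.014 = fully home (head down on the lip). It slides stiffly along the bottle's axis, needs about 6 N, and stays where it is left
- stopper_c_top (a point): centre of the top of bottle_c's stopper: a round dark wood head 31 mm across, 18 mm high on a cork shank 19 mm across. Fully home this point is 178 mm above the bottle's underside; proud it is 8 to 14 mm higher and cork shows between lip and head
- cup: bystander, leave alone: white ceramic tasting cup, 68 mm across, 75 mm high, near the lift; origin under its centre
- cork: bystander, leave alone: loose cork standing on end, 22 mm across, 40 mm high, beside the pedestal; origin under its centre
- corkscrew: bystander, leave alone: folded corkscrew lying flat, about 140 mm long and 14 mm high, in front of the lift; origin under its centre
- collar: bystander, leave alone: steel drip collar (ring) lying flat, 36 mm across, 16 mm high, beside the pedestal; origin under its centre
- bung: bystander, leave alone: round light wood bung, 50 mm across, 35 mm high, beyond the pedestal; origin under its centre
Things that resemble listed ones, but are neither listed nor needed, are in the scene too. Leave any orange look-alike of the bottle_b alone.

How it is judged:
By the outcome, as a careful person would: the job done as asked, in the order asked, and still so for the second after the job is handed in, while the arm keeps its last pose, push and grip.
It also fails if it takes over 45 s, if anything falls off the work surface, if the arm or the gripper's body presses on something with over 40 N, if the wrist force passes 120 N, or if a joint passes its speed limit or range.

## Robot

A 6-joint arm with a two-finger parallel gripper is mounted at the origin on the work surface. World frame = base frame: x ahead of the robot, y to its left, z up, the work surface at z = 0. Lengths are in m, angles in rad, forces in N, time in s.
With the tool pointing down it reaches from about 0.375 to 0.75 m from the base axis. Payload 9 kg.
Tool frame: the origin (TCP) lies on the centre line of the jaws, within the pads' length; the fingertips stand 11 mm ahead of it and the grasp point (between the pads) lies 8 mm behind it (env.tip_reach is the distance from the TCP to the fingertips, in m); z points along the fingers, y is the direction in which the jaws open and shut (so a half turn about z gives the same grasp; the last joint's range is limited). The gripper opens to 85 mm and grips with 20 to 120 N. Pads are 22 mm wide; open, the fingers measure 114 mm over their backs; the gripper's body (76 mm by 85 mm) begins 54 mm behind the grasp point. The pads swing forward as they close: fully open they stand 13 mm farther back than shut.
Start: joints at [-1.368, 0.104, 0.097, 1.564, 0, 1.353], TCP at [0.245, -0.548, 0.208] pointing down, gripper open.
Joint ranges: [-2.99, 2.99], [-0.84, 1.86], [-1.1, 1.16], [-1.84, 2.11], [-1.51, 1.56], [-3.14, 3.14]. Speed limits (rad/s): [2.22, 2.22, 2.57, 3.14, 3.14, 3.14].

## Interface

Orientations are given as a 3x3 rotation matrix whose columns are the frame's x, y, z axes.
In Python, from rig import env gives the robot as it stands.
- The arm moves only by the tool drive_tool, never from a script. Its argument "increments" is a list of rows, each a list of 3 entries, a list of its own where there are three numbers: the turn, a rotation vector about the tool's x, y, z in degrees, then the shift along the tool's x, y, z in cm, then the closure, from 0 (fully open) to 1 (shut). A call has 1 to 8 rows; each row shifts and turns the commanded pose from where the row before left it, along the tool's axes as they then stand; what a row does not reach is not made up. A row lasts 1/10 s, in which the tool goes at most 50 mm and 8.59 degrees, less where a joint would pass 70% of its speed; a pose out of reach is approached as far as the arm can. A call with a gripper value outside its range is refused whole. The fingers move at their own pace and stop on an object; "newtons" is the grip in N (left out, the last holds). Time passes only in rows, so rows that do not move let the fingers close. It gives the time, the measured TCP pose, the force and the opening at its end, in the units of the state.
- env.sense(): the state, without advancing time (a new reading comes with each control period).
- env.grab_frame(name): name is "scene" or "top" or "wrist"; returns the picture (400x640x3 uint8, blue, green, red); there is no depth.
- env.camera_params(name): a dict with "fx", "fy", "cx", "cy" (pixels), "D" ([k1, k2, p1, p2, k3] as OpenCV has them; the pictures are not rectified), "world_from_camera" (4x4, takes a point from camera to world coordinates). Camera axes: x right, y down, z forward; pixel columns grow to the right and rows downward; lengths in m; the calibration is good to about 2 mm. A picture is of the moment at which its call begins: read the wrist's pose just before it. camera_params takes no time and is no camera call; for the wrist camera it gives the pose at the moment of the call.
- env.hand_in(): hands the job in, once; it reports no verdict.
The state is a dict: "clock": time; "joint_pos": joint angles; "joint_velocities": joint speeds; "effort": joint torques, N m; "position": TCP position; "orientation": TCP orientation; "wrist_force": force on the tool from outside, world axes, zero at the start; "moment": the same for the moment, N m; "gripper_width": finger opening in m.
Only numpy, scipy, OpenCV 4.12 (cv2) and the standard library are available. Lean on these libraries where they do the work, as an engineer would, in place of code of your own. Each camera call takes 0.05 s, during which the arm holds its last target. There are 200 camera calls.

## Working session

There is one attempt and no reset: what is moved stays moved. The work goes in short steps, Python scripts to look and compute and a tool call to move; the robot and the scene stay as the last step left them, time stands still between calls to the robot, and variables do not carry over. Pictures are saved under pics/ and viewed, about 8 in all and at most 12, crops included, and the job is handed in when it is done.

Besides the shell and the picture viewer there is one more tool, called after "Emit:" as name(argument=value, ...) on one line, values as JSON. drive_tool: Moves the arm, as the interface text tells. Its arguments: {"type":"object","properties":{"increments":{"type":"array","items":{"type":"array"}},"newtons":{"type":"number"}},"required":["increments"]}

```bash
mkdir -p pics; ls; python3 - <<'E'
from rig import env
import cv2,numpy as np
np.set_printoptions(precision=4,suppress=True)
s=env.sense();print(s)
for n in("scene","top"):
    cv2.imwrite(f"pics/{n}0.png",env.grab_frame(n)); print(n,env.camera_params(n))
print(env.camera_params("wrist"),env.tip_reach)
E
```

```text
pics
{'clock': 0.0, 'joint_pos': array([-1.3677,  0.1047,  0.0965,  1.5639, -0.    ,  1.3531]), 'joint_velocities': array([ 0.0003,  0.0005, -0.0009, -0.0006,  0.0009, -0.0002]), 'effort': array([ -0.002 , -55.6932,  50.3649,   0.0168,  -0.0004,  -0.    ]), 'position': array([ 0.245 , -0.5473,  0.2069]), 'orientation': array([[ 0.9127,  0.4085, -0.0003],
       [ 0.4085, -0.9127,  0.0014],
       [ 0.0003, -0.0014, -1.    ]]), 'wrist_force': array([0.3871, 0.0047, 0.5699]), 'moment': array([ 0.0229, -0.0323,  0.0564]), 'gripper_width': 0.0855134844699097}
scene {'fx': 397.2395419086659, 'fy': 397.2395419086659, 'cx': 311.40547614030413, 'cy': 201.82041915861157, 'D': array([-0.0886,  0.    ,  0.    ,  0.    ,  0.    ]), 'world_from_camera': array([[-0.1174,  0.8033, -0.5839,  1.123 ],
       [ 0.9931,  0.0995, -0.0629,  0.018 ],
       [ 0.0076, -0.5873, -0.8094,  0.9644],
       [ 0.    ,  0.    ,  0.    ,  1.    ]])}
top {'fx': 374.172357087414, 'fy': 374.172357087414, 'cx': 322.908548723198, 'cy': 195.7309154095389, 'D': array([-0.0458,  0.    ,  0.    ,  0.    ,  0.    ]), 'world_from_camera': array([[ 0.0075, -0.9987,  0.0512,  0.5094],
       [-1.    , -0.0076, -0.0026, -0.0429],
       [ 0.003 , -0.0512, -0.9987,  0.9733],
       [ 0.    ,  0.    ,  0.    ,  1.    ]])}
{'fx': 288.78005954193435, 'fy': 288.78005954193435, 'cx': 317.2863627842842, 'cy': 199.380121166745, 'D': array([-0.0459,  0.    ,  0.    ,  0.    ,  0.    ]), 'world_from_camera': array([[ 0.4092, -0.8752, -0.258 ,  0.3102],
       [-0.9125, -0.3929, -0.1143, -0.5172],
       [-0.0013,  0.2822, -0.9594,  0.3727],
       [ 0.    ,  0.    ,  0.    ,  1.    ]])} 0.011
```

View pics/scene0.png

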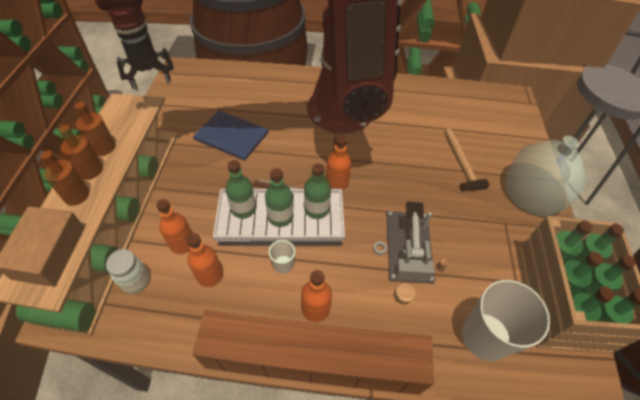

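View pics/top0.png

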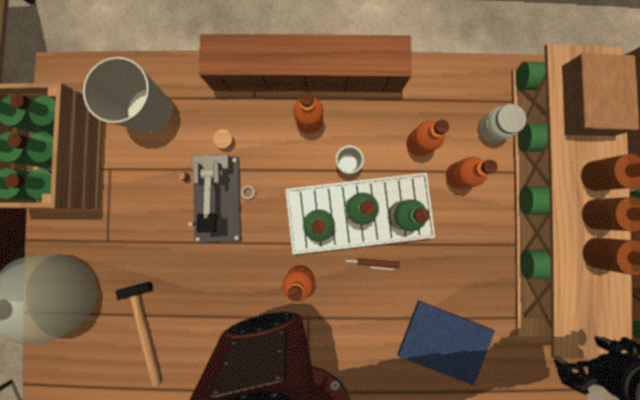

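The scene view has the three green bottles on the white lift, stopper tops at about (233,167), (278,176) and (318,171). The orange look-alikes stand off the lift. The pedestal is at (410,245), with its black paddle at about (414,210). Next I'll enlarge both views.

```bash
python3 - <<'E'
import cv2,numpy as np
a=cv2.imread("pics/scene0.png")[150:250,205:345]; b=cv2.imread("pics/top0.png")
A=cv2.resize(a,None,fx=5.7,fy=5.7,interpolation=cv2.INTER_CUBIC)
cv2.imwrite("pics/c1.png",A)
l=cv2.resize(b[145:255,185:265],None,fx=4.5,fy=4.5,interpolation=cv2.INTER_CUBIC)
r=cv2.resize(cv2.imread("pics/scene0.png")[195:290,370:455],None,fx=4.5,fy=4.5,interpolation=cv2.INTER_CUBIC)
h=max(l.shape[0],r.shape[0]); p=lambda i:np.pad(i,((0,h-i.shape[0]),(0,0),(0,0)))
cv2.imwrite("pics/c2.png",np.hstack([p(l),p(r)]));print(l.shape,r.shape)
E
```

```text
(495, 360, 3) (428, 382, 3)
```

View pics/c1.png

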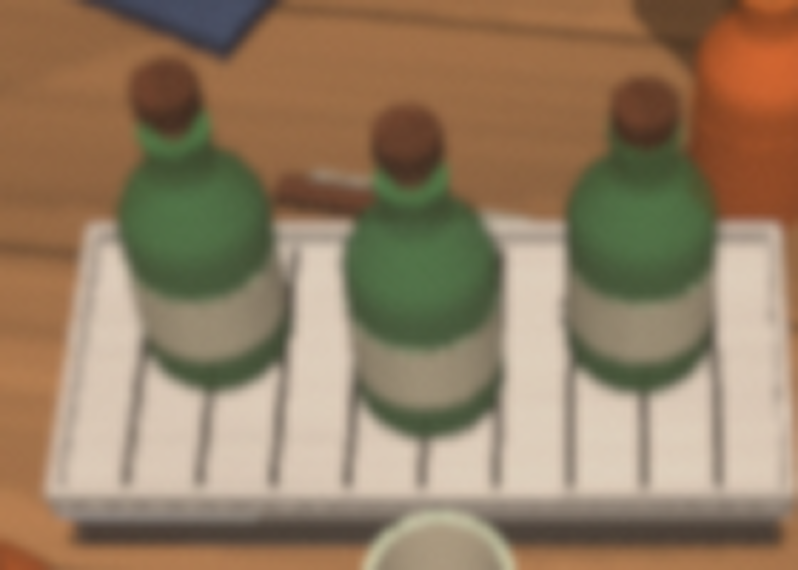

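View pics/c2.png

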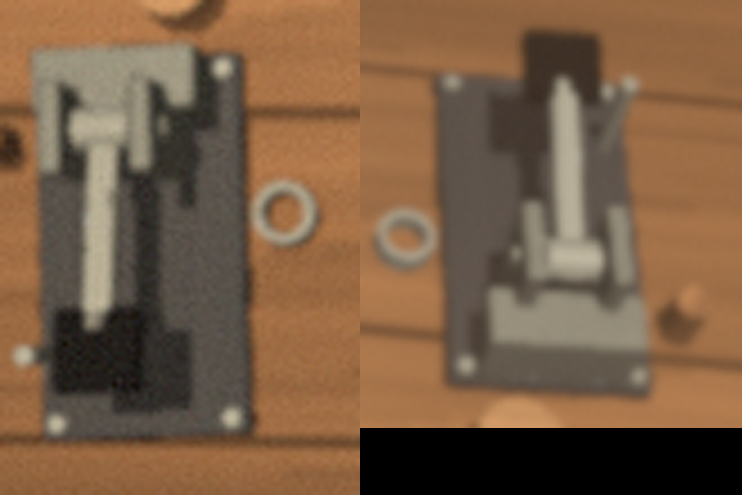

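The scene crop shows a bright lip ring below the heads of the left and middle bottles. The right one looks the same height or lower and is ambiguous. In the pedestal crop the paddle is centred at about (97,350) and the pin top at (25,355). Next is an enlarged top-view crop of the bottles, so I can triangulate the heads.

```bash
cat > h.py <<'E'
import numpy as np,cv2
from rig import env
np.set_printoptions(precision=4,suppress=True)
def ray(n,uv,P=None):
    P=P or env.camera_params(n);K=np.array([[P['fx'],0,P['cx']],[0,P['fy'],P['cy']],[0,0,1]])
    q=cv2.undistortPoints(np.array([[uv]],float),K,np.array(P['D'])).ravel()
    T=np.array(P['world_from_camera']);d=T[:3,:3]@[q[0],q[1],1];return T[:3,3],d/np.linalg.norm(d)
def onz(n,uv,z,P=None):
    o,d=ray(n,uv,P);return (o+d*(z-o[2])/d[2])
def tri(rs):
    A=sum(np.eye(3)-np.outer(d,d) for o,d in rs);b=sum((np.eye(3)-np.outer(d,d))@o for o,d in rs)
    x=np.linalg.solve(A,b);return x,[np.linalg.norm((np.eye(3)-np.outer(d,d))@(x-o))*1e3 for o,d in rs]
E
python3 - <<'E'
import cv2
from h import *
b=cv2.imread("pics/top0.png")
cv2.imwrite("pics/c3.png",cv2.resize(b[170:260,280:440],None,fx=5,fy=5,interpolation=cv2.INTER_CUBIC))
t=lambda c:(c[0]/4.5+185-.4,c[1]/4.5+145-.4)
print('paddle',onz('top',t((97,350)),.1),'pin',onz('top',t((25,355)),.081))
for c in((222,68),(231,418),(57,424)):print('bolt',onz('top',t(c),.013))
s=lambda c:((c[0]-360)/4.5+370-.4,c[1]/4.5+195-.4)
for c in((453,82),(630,84),(466,366),(639,376)):print('bolt s',onz('scene',s(c),.013))
print('pin s',onz('scene',s((629,84)),.081),onz('scene',s((607,93)),.081))
print('paddle s',onz('scene',s((562,60)),.1))
E
```

```text
paddle [0.4897 0.2273 0.1   ] pin [0.4863 0.2717 0.081 ]
bolt [0.6502 0.1857 0.013 ]
bolt [0.4498 0.1766 0.013 ]
bolt [0.4454 0.2764 0.013 ]
bolt s [0.4477 0.1771 0.013 ]
bolt s [0.4352 0.2927 0.013 ]
bolt s [0.6491 0.1855 0.013 ]
bolt s [0.6441 0.2871 0.013 ]
pin s [0.4844 0.2724 0.081 ] [0.4927 0.2587 0.081 ]
paddle s [0.4855 0.2276 0.1   ]
```

View pics/c3.png

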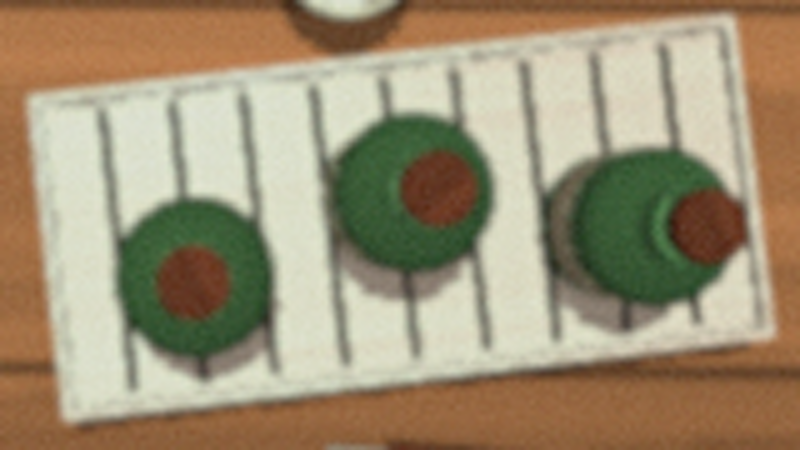

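The top-view heads are at crop (193,282), (440,188) and (708,226). The right-hand bottle's lip shows a visible crescent. The pedestal fit is consistent: paddle centre at about (0.488, 0.228), yaw 0.045.

```bash
python3 - <<'E'
from h import *
t=lambda c:(c[0]/5+280-.4,c[1]/5+170-.4); s=lambda c:(c[0]/5.7+205-.4,c[1]/5.7+150-.4)
for n,a,b in(('+y',(193,282),(645,104)),('mid',(440,188),(407,131)),('-y',(708,226),(165,86))):
    print(n,tri([ray('top',t(a)),ray('scene',s(b))]),onz('top',t(a),.235),onz('scene',s(b),.235))
for c in((30,92),(735,12),(775,340),(65,422)):print('lift corner',onz('top',t(c),.058))
E
```

```text
+y (array([ 0.4873, -0.0359,  0.2273]), [np.float64(0.020663870007747498), np.float64(0.020663870007761518)]) [ 0.4875 -0.036   0.235 ] [ 0.4939 -0.0353  0.235 ]
mid (array([ 0.5251, -0.1323,  0.2398]), [np.float64(0.29196081273842484), np.float64(0.2919608127384273)]) [ 0.5252 -0.1332  0.235 ] [ 0.5212 -0.133   0.235 ]
-y (array([ 0.511 , -0.2392,  0.2374]), [np.float64(0.25842033270183534), np.float64(0.2584203327018469)]) [ 0.5109 -0.2396  0.235 ] [ 0.5089 -0.2403  0.235 ]
lift corner [0.5746 0.0464 0.058 ]
lift corner [ 0.6169 -0.3008  0.058 ]
lift corner [ 0.4557 -0.3196  0.058 ]
lift corner [0.4138 0.0274 0.058 ]
```

Heads triangulated:
- **+y bottle:** 227 mm, so already home (expected 228). I'll leave it alone.
- **Middle bottle:** 240 mm, proud.
- **−y bottle:** 237 mm, proud.

I'll close the gripper, lift, and go above the −y one first.

Emit:
drive_tool(increments=[[[0, 0, 0], [0, 0, -3], 1], [[0, 0, 0], [0, 0, -3], 1], [[0, 0, 0], [0, 0, -3], 1], [[0, 0, 0], [2.3, -1.08, 0], 1], [[0, 0, 0], [2.3, -1.08, 0], 1], [[0, 0, 0], [2.3, -1.08, 0], 1], [[0, 0, 0], [2.3, -1.08, 0], 1], [[0, 0, 0], [2.3, -1.08, 0], 1]], newtons=40)

```text
clock: 0.9
position: [0.3285, -0.4505, 0.2973]
orientation: [[0.913, 0.408, -0.0], [0.408, -0.913, 0.001], [-0.0, -0.001, -1.0]]
wrist_force: [0.3, 0.3, -0.9]
gripper_width: 0.0001
```

Emit:
drive_tool(increments=[[[0, 0, 0], [2.3, -1.08, 0], 1], [[0, 0, 0], [2.3, -1.08, 0], 1], [[0, 0, 0], [2.3, -1.08, 0], 1], [[0, 0, 0], [2.3, -1.08, 0], 1], [[0, 0, 0], [2.3, -1.08, 0], 1], [[0, 0, 0], [2.3, -1.08, 0], 1], [[0, 0, 0], [0, 0, 0], 1], [[0, 0, 0], [0, 0, 0], 1]])

```text
clock: 1.7
position: [0.4276, -0.3357, 0.2974]
orientation: [[0.912, 0.41, -0.0], [0.41, -0.912, 0.0], [-0.0, -0.0, -1.0]]
wrist_force: [-1.2, -0.4, 0.0]
gripper_width: -0.0001
```

Emit:
drive_tool(increments=[[[0, 0, 0], [2.3, -1.08, 0], 1], [[0, 0, 0], [2.3, -1.08, 0], 1], [[0, 0, 0], [2.3, -1.08, 0], 1], [[0, 0, 0], [2.3, -1.08, 0], 1], [[0, 0, 0], [2.3, -1.08, 0], 1], [[0, 0, 0], [0, 0, 0], 1], [[0, 0, 0], [0, 0, 0], 1]])

```text
clock: 2.4
position: [0.5101, -0.2402, 0.2974]
orientation: [[0.913, 0.409, -0.001], [0.409, -0.913, -0.0], [-0.001, -0.0, -1.0]]
wrist_force: [-0.3, -0.2, 0.5]
gripper_width: -0.0001
```

```bash
python3 - <<'E'
from h import *
s=env.sense();P=env.camera_params('wrist');im=env.grab_frame('wrist');cv2.imwrite('pics/w1.png',im)
print(s['position'],s['wrist_force'])
T=np.array(P['world_from_camera']);K=np.array([[P['fx'],0,P['cx']],[0,P['fy'],P['cy']],[0,0,1]])
W=np.linalg.inv(T)
for p in((.511,-.2392,.2374),(.5251,-.1323,.2398),(.4873,-.0359,.2273)):
    print(cv2.projectPoints(np.array([p]),cv2.Rodrigues(W[:3,:3])[0],W[:3,3],K,np.array(P['D']))[0].ravel())
E
```

```text
[ 0.5101 -0.2402  0.2974] [-0.2873 -0.1549  0.5216]
[317.8876 204.1474]
[197.6993 134.2306]
[ 80.3735 128.7659]
```

View pics/w1.png

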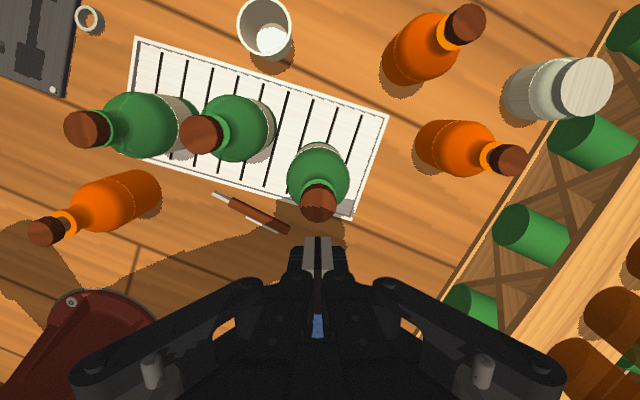

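The wrist view shows the heads at (318,203), (201,134) and (82,129), within 1–3 px of the projected estimates. So the positions hold, and I'll descend.

Emit:
drive_tool(increments=[[[0, 0, 0], [0, 0, 1.5], 1], [[0, 0, 0], [0, 0, 1.5], 1], [[0, 0, 0], [0, 0, 1], 1], [[0, 0, 0], [0, 0, 0.3], 1], [[0, 0, 0], [0, 0, 0.3], 1], [[0, 0, 0], [0, 0, 0.2], 1], [[0, 0, 0], [0, 0, 0.1], 1]])

```text
clock: 3.15
position: [0.5105, -0.2398, 0.2491]
orientation: [[0.913, 0.408, 0.001], [0.408, -0.913, -0.001], [0.0, 0.001, -1.0]]
wrist_force: [-0.3, 0.8, -0.2]
gripper_width: 0.0001
```

Emit:
drive_tool(increments=[[[0, 0, 0], [0, 0, 0.1], 1], [[0, 0, 0], [0, 0, 0.1], 1], [[0, 0, 0], [0, 0, 0.1], 1]])

```text
clock: 3.45
position: [0.5105, -0.2397, 0.2458]
orientation: [[0.913, 0.409, 0.0], [0.409, -0.913, -0.0], [0.0, 0.0, -1.0]]
wrist_force: [-0.2, 0.3, 0.1]
gripper_width: 0.0001
```

Emit:
drive_tool(increments=[[[0, 0, 0], [0, 0, 0.1], 1], [[0, 0, 0], [0, 0, 0.1], 1]])

```text
clock: 3.65
position: [0.5104, -0.2396, 0.2436]
orientation: [[0.913, 0.409, 0.0], [0.409, -0.913, -0.0], [0.0, 0.0, -1.0]]
wrist_force: [-0.4, -0.1, 0.2]
gripper_width: -0.0001
```

Emit:
drive_tool(increments=[[[0, 0, 0], [0, 0, 0.1], 1], [[0, 0, 0], [0, 0, 0.1], 1]])

```text
clock: 3.85
position: [0.5104, -0.2396, 0.2416]
orientation: [[0.913, 0.408, -0.0], [0.408, -0.913, -0.0], [-0.0, 0.0, -1.0]]
wrist_force: [1.0, 0.2, -0.1]
gripper_width: -0.0003
```

Emit:
drive_tool(increments=[[[0, 0, 0], [0, 0, 0.1], 1], [[0, 0, 0], [0, 0, 0.1], 1]])

```text
clock: 4.05
position: [0.5104, -0.2396, 0.2396]
orientation: [[0.913, 0.408, 0.0], [0.408, -0.913, -0.0], [-0.0, 0.0, -1.0]]
wrist_force: [-0.3, 0.4, -0.5]
gripper_width: -0.0
```

Emit:
drive_tool(increments=[[[0, 0, 0], [0, 0, 0.1], 1], [[0, 0, 0], [0, 0, 0], 1]])

```text
clock: 4.25
position: [0.5104, -0.2396, 0.2385]
orientation: [[0.913, 0.408, -0.0], [0.408, -0.913, 0.0], [-0.0, -0.0, -1.0]]
wrist_force: [0.6, -0.4, 0.7]
gripper_width: 0.0002
```

There's no contact force yet with the tips at 227.5 mm, so I'll look before going lower.

```bash
python3 - <<'E'
from h import *
w=env.grab_frame('wrist')[140:300,220:420];s=env.grab_frame('scene')[120:240,200:350]
cv2.imwrite('pics/v2.png',np.hstack([cv2.resize(w,(500,400),interpolation=cv2.INTER_CUBIC)[:,100:400],cv2.resize(s,(500,400),interpolation=cv2.INTER_CUBIC)]))
print(env.sense()['wrist_force'])
E
```

```text
[ 0.1526  0.3853 -0.2651]
```

View pics/v2.png

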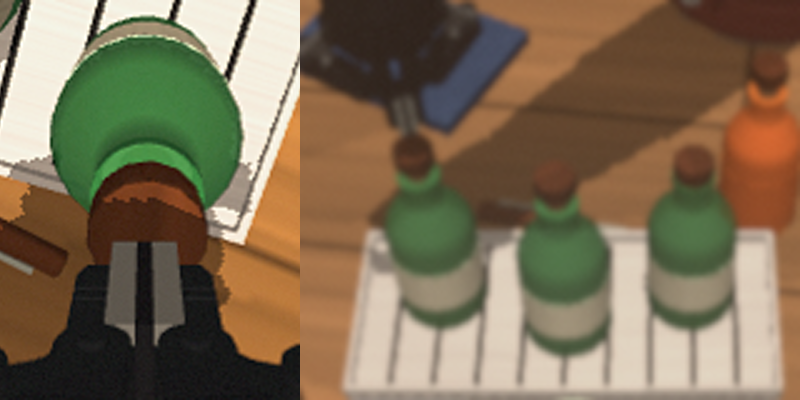

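In the wrist crop the fingertips overlap the head. In the scene crop the head hasn't visibly moved, so the tips may still be just above it. I'll feel downward in small steps.

Emit:
drive_tool(increments=[[[0, 0, 0], [0, 0, 0.1], 1], [[0, 0, 0], [0, 0, 0], 1]])

```text
clock: 4.55
position: [0.5104, -0.2396, 0.2376]
orientation: [[0.913, 0.408, -0.0], [0.408, -0.913, -0.0], [-0.0, -0.0, -1.0]]
wrist_force: [0.2, -0.6, -0.9]
gripper_width: -0.0002
```

Emit:
drive_tool(increments=[[[0, 0, 0], [0, 0, 0.1], 1], [[0, 0, 0], [0, 0, 0], 1]])

```text
clock: 4.75
position: [0.5104, -0.2396, 0.2366]
orientation: [[0.913, 0.409, -0.0], [0.409, -0.913, 0.0], [-0.0, -0.0, -1.0]]
wrist_force: [-0.5, -0.0, -0.2]
gripper_width: 0.0001
```

```bash
python3 - <<'E'
from h import *
s=env.sense();P=env.camera_params('wrist')
T=np.array(P['world_from_camera']);K=np.array([[P['fx'],0,P['cx']],[0,P['fy'],P['cy']],[0,0,1]]);W=np.linalg.inv(T)
pr=lambda p:cv2.projectPoints(np.array([p]),cv2.Rodrigues(W[:3,:3])[0],W[:3,3],K,np.array(P['D']))[0].ravel()
x=np.array(s['position']);R=np.array(s['orientation'])
for d in(0,.005,.011,.02):print(d,pr(x+R[:,2]*d),pr(x+R[:,2]*d+R[:,0]*.011))
for z in(.228,.2374):print('head',z,pr((.511,-.2392,z)))
w=env.grab_frame('wrist');c=env.grab_frame('scene')[135:195,215:305]
cv2.imwrite('pics/v3.png',np.hstack([cv2.resize(w[170:270,270:370],(400,400),interpolation=cv2.INTER_CUBIC),cv2.resize(c,(400,267),interpolation=cv2.INTER_CUBIC).__class__ and np.pad(cv2.resize(c,(400,267),interpolation=cv2.INTER_CUBIC),((0,133),(0,0),(0,0)))]))
E
```

```text
0 [318.9536 234.9618] [318.9969 218.3074]
0.005 [318.9114 231.8235] [318.9527 215.5527]
0.011 [318.8635 228.2657] [318.9027 212.4334]
0.02 [318.7969 223.3141] [318.8331 208.0985]
head 0.228 [318.7118 228.6271]
head 0.2374 [318.7805 234.4016]
```

View pics/v3.png

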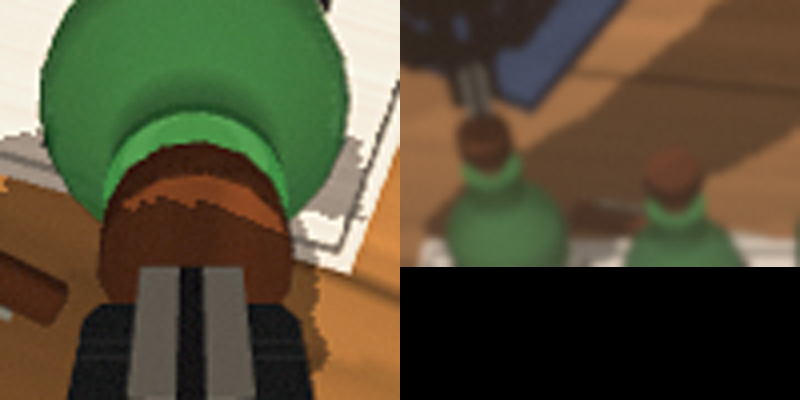

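```bash
python3 - <<'E'
from h import *
s=env.sense();x=np.array(s['position']);R=np.array(s['orientation'])
p,e=tri([ray('wrist',(317.8,236.6)),ray('scene',(232.9,159.5))]);print('tip front edge',p,e,'in tool',R.T@(p-x))
def pr(n,p):
    P=env.camera_params(n);K=np.array([[P['fx'],0,P['cx']],[0,P['fy'],P['cy']],[0,0,1]]);W=np.linalg.inv(np.array(P['world_from_camera']))
    return cv2.projectPoints(np.array([p]),cv2.Rodrigues(W[:3,:3])[0],W[:3,3],K,np.array(P['D']))[0].ravel()
for d in(-.03,-.02,-.01,0,.011):print(d,[pr('scene',x+R@[a,0,d]) for a in(-.011,0,.011)])
for z in(.210,.219,.228,.2374):
    print('head',z,[pr('scene',np.array([.5107,-.2394,z])+[a,0,0]) for a in(-.0155,.0155)],[pr('wrist',np.array([.5107,-.2394,z])+R[:,0]*a) for a in(-.0155,.0155)])
E
```

```text
tip front edge [ 0.5222 -0.2335  0.2693] [np.float64(0.008765050684844131), np.float64(0.00876505068481743)] in tool [ 0.0132 -0.0008 -0.0326]
-0.03 [array([230.8777, 153.098 ]), array([231.7126, 156.3518]), array([232.56  , 159.6507])]
-0.02 [array([231.513 , 155.9378]), array([232.3461, 159.1841]), array([233.1916, 162.4749])]
-0.01 [array([232.1386, 158.7314]), array([232.9699, 161.9699]), array([233.8134, 165.2523])]
0 [array([232.7548, 161.4797]), array([233.5842, 164.7102]), array([234.4256, 167.984 ])]
0.011 [array([233.4218, 164.4519]), array([234.249 , 167.6732]), array([235.0881, 170.9373])]
head 0.21 [array([236.6556, 167.2158]), array([233.7853, 176.6749])] [array([318.5973, 239.5025]), array([318.6896, 198.4235])]
head 0.219 [array([236.1415, 164.8444]), array([233.2385, 174.3282])] [array([318.6521, 244.8785]), array([318.7514, 202.2103])]
head 0.228 [array([235.6204, 162.4387]), array([232.684 , 171.9466])] [array([318.7117, 250.7334]), array([318.819 , 206.3542])]
head 0.2374 [array([235.0686, 159.8886]), array([232.0967, 169.4212])] [array([318.7799, 257.4318]), array([318.8967, 211.1207])]
```

Triangulating the finger ends from both cameras puts them about 33 mm behind the TCP, at z≈0.269. That disagrees with the stated 11 mm ahead of it, but fits the lack of contact. The tips are still about 30 mm above the head and centred on it, so I'll keep lowering by feel.

Emit:
drive_tool(increments=[[[0, 0, 0], [0, 0, 0.4], 1], [[0, 0, 0], [0, 0, 0.4], 1], [[0, 0, 0], [0, 0, 0.4], 1]])

```text
clock: 5.15
position: [0.5103, -0.2396, 0.2242]
orientation: [[0.913, 0.408, -0.0], [0.408, -0.913, 0.0], [-0.0, -0.0, -1.0]]
wrist_force: [-0.1, -0.2, 1.1]
gripper_width: -0.0002
```

Emit:
drive_tool(increments=[[[0, 0, 0], [0, 0, 0.4], 1], [[0, 0, 0], [0, 0, 0.3], 1], [[0, 0, 0], [0, 0, 0], 1]])

```text
clock: 5.45
position: [0.5102, -0.2395, 0.2171]
orientation: [[0.913, 0.408, -0.001], [0.408, -0.913, 0.0], [-0.0, -0.001, -1.0]]
wrist_force: [0.0, 0.2, 0.3]
gripper_width: -0.0001
```

Emit:
drive_tool(increments=[[[0, 0, 0], [0, 0, 0.2], 1], [[0, 0, 0], [0, 0, 0.2], 1]])

```text
clock: 5.65
position: [0.5106, -0.2398, 0.2143]
orientation: [[0.913, 0.408, 0.001], [0.408, -0.913, -0.001], [0.0, 0.001, -1.0]]
wrist_force: [-0.4, 1.5, 6.7]
gripper_width: 0.0001
```

Contact at TCP z≈0.215 with 6.7 N. I'll push until the force rises steeply.

Emit:
drive_tool(increments=[[[0, 0, 0], [0, 0, 0.2], 1], [[0, 0, 0], [0, 0, 0.2], 1]])

```text
clock: 5.85
position: [0.5106, -0.2398, 0.2106]
orientation: [[0.913, 0.408, 0.001], [0.408, -0.913, -0.001], [0.001, 0.001, -1.0]]
wrist_force: [-1.3, 1.3, 5.3]
gripper_width: -0.0
```

Emit:
drive_tool(increments=[[[0, 0, 0], [0, 0, 0.1], 1], [[0, 0, 0], [0, 0, 0.1], 1]])

```text
clock: 6.05
position: [0.5106, -0.2398, 0.2086]
orientation: [[0.913, 0.409, 0.001], [0.409, -0.913, -0.001], [0.001, 0.001, -1.0]]
wrist_force: [-2.0, 1.1, 5.7]
gripper_width: 0.0001
```

Emit:
drive_tool(increments=[[[0, 0, 0], [0, 0, 0.1], 1], [[0, 0, 0], [0, 0, 0.1], 1]])

```text
clock: 6.25
position: [0.5106, -0.2398, 0.2067]
orientation: [[0.913, 0.408, 0.001], [0.408, -0.913, -0.001], [0.001, 0.001, -1.0]]
wrist_force: [-1.5, 1.0, 5.1]
gripper_width: -0.0001
```

Emit:
drive_tool(increments=[[[0, 0, 0], [0, 0, 0.1], 1], [[0, 0, 0], [0, 0, 0], 1]])

```text
clock: 6.45
position: [0.5106, -0.2398, 0.2055]
orientation: [[0.913, 0.408, 0.001], [0.408, -0.913, -0.001], [0.0, 0.001, -1.0]]
wrist_force: [-1.4, 1.0, 4.7]
gripper_width: -0.0003
```

Emit:
drive_tool(increments=[[[0, 0, 0], [0, 0, 0.1], 1], [[0, 0, 0], [0, 0, 0], 1]])

```text
clock: 6.65
position: [0.5106, -0.2398, 0.2045]
orientation: [[0.913, 0.409, 0.001], [0.409, -0.913, -0.001], [0.0, 0.001, -1.0]]
wrist_force: [-0.3, 1.8, 5.5]
gripper_width: 0.0001
```

Emit:
drive_tool(increments=[[[0, 0, 0], [0, 0, 0.1], 1], [[0, 0, 0], [0, 0, 0], 1]])

```text
clock: 6.85
position: [0.5108, -0.2399, 0.2044]
orientation: [[0.913, 0.409, 0.002], [0.409, -0.913, -0.002], [0.001, 0.002, -1.0]]
wrist_force: [-2.4, 1.6, 10.2]
gripper_width: -0.0
```

Emit:
drive_tool(increments=[[[0, 0, 0], [0, 0, 0.1], 1], [[0, 0, 0], [0, 0, 0], 1]])

```text
clock: 7.05
position: [0.5111, -0.2402, 0.2044]
orientation: [[0.913, 0.409, 0.003], [0.409, -0.913, -0.003], [0.002, 0.004, -1.0]]
wrist_force: [-3.3, 0.8, 15.5]
gripper_width: -0.0
```

That one is home: a hard stop at TCP z=0.2044 with the force climbing to 15 N. That puts the actual closed tip 23.6 mm behind the TCP. Next I'll lift and move to the middle bottle.

Emit:
drive_tool(increments=[[[0, 0, 0], [0, 0, -1], 1], [[0, 0, 0], [0, 0, -2], 1], [[0, 0, 0], [0, 0, -2], 1], [[0, 0, 0], [1.9, -3.1, 0], 1], [[0, 0, 0], [1.9, -3.1, 0], 1], [[0, 0, 0], [1.9, -3.05, 0], 1], [[0, 0, 0], [0, 0, 0], 1], [[0, 0, 0], [0, 0, 0], 1]])

```text
clock: 7.85
position: [0.5248, -0.1315, 0.2519]
orientation: [[0.912, 0.41, 0.0], [0.41, -0.912, -0.0], [0.0, 0.001, -1.0]]
wrist_force: [-0.2, 0.0, -0.6]
gripper_width: -0.0003
```

```bash
python3 - <<'E'
from h import *
s=env.sense();print(s['position'],s['wrist_force'])
w=env.grab_frame('wrist')[110:290,160:460];c=env.grab_frame('scene')[130:250,205:345]
cv2.imwrite('pics/v4.png',np.vstack([cv2.resize(w,None,fx=1.55,fy=1.55),np.pad(cv2.resize(c,(350,300),interpolation=cv2.INTER_CUBIC),((0,0),(0,115),(0,0)))]))
E
```

```text
[ 0.5248 -0.1315  0.2519] [-0.2283  0.0004 -0.6078]
```

View pics/v4.png

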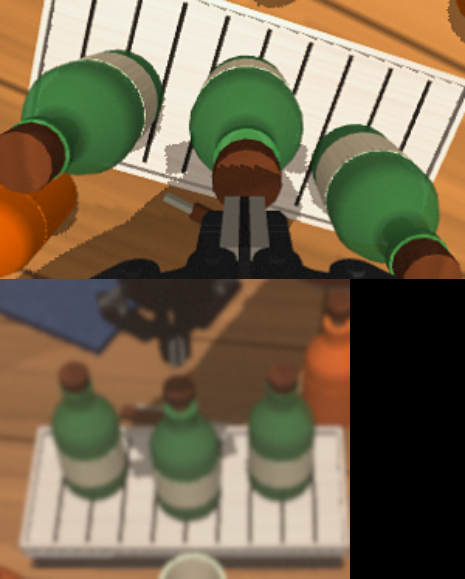

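The −y bottle now shows only a thin lip, like the +y one, and stands upright in place. The fingers are centred over the middle head, which still looks proud. Pressing down.

Emit:
drive_tool(increments=[[[0, 0, 0], [0, 0, 1.5], 1], [[0, 0, 0], [0, 0, 1.3], 1], [[0, 0, 0], [0, 0, 0.3], 1], [[0, 0, 0], [0, 0, 0.2], 1], [[0, 0, 0], [0, 0, 0.2], 1]])

```text
clock: 8.45
position: [0.5247, -0.1322, 0.2169]
orientation: [[0.913, 0.408, 0.0], [0.408, -0.913, -0.0], [0.0, 0.0, -1.0]]
wrist_force: [0.4, -0.7, -1.0]
gripper_width: -0.0001
```

Emit:
drive_tool(increments=[[[0, 0, 0], [0, 0, 0.2], 1], [[0, 0, 0], [0, 0, 0.2], 1]])

```text
clock: 8.65
position: [0.525, -0.1322, 0.2137]
orientation: [[0.913, 0.409, 0.001], [0.409, -0.913, -0.001], [0.001, 0.001, -1.0]]
wrist_force: [-2.3, 0.6, 5.4]
gripper_width: 0.0001
```

Emit:
drive_tool(increments=[[[0, 0, 0], [0, 0, 0.2], 1], [[0, 0, 0], [0, 0, 0.2], 1]])

```text
clock: 8.85
position: [0.525, -0.1322, 0.2099]
orientation: [[0.913, 0.409, 0.001], [0.409, -0.913, -0.001], [0.001, 0.002, -1.0]]
wrist_force: [-2.1, 0.5, 7.1]
gripper_width: 0.0
```

Emit:
drive_tool(increments=[[[0, 0, 0], [0, 0, 0.15], 1], [[0, 0, 0], [0, 0, 0.1], 1], [[0, 0, 0], [0, 0, 0], 1]])

```text
clock: 9.15
position: [0.5249, -0.1322, 0.2072]
orientation: [[0.913, 0.409, 0.001], [0.409, -0.913, -0.001], [0.001, 0.001, -1.0]]
wrist_force: [-1.7, -1.0, 5.1]
gripper_width: 0.0
```

Emit:
drive_tool(increments=[[[0, 0, 0], [0, 0, 0.1], 1], [[0, 0, 0], [0, 0, 0.1], 1], [[0, 0, 0], [0, 0, 0], 1]])

```text
clock: 9.45
position: [0.5249, -0.1322, 0.2051]
orientation: [[0.913, 0.408, 0.001], [0.408, -0.913, -0.001], [0.001, 0.001, -1.0]]
wrist_force: [-0.5, 0.0, 5.1]
gripper_width: 0.0002
```

Emit:
drive_tool(increments=[[[0, 0, 0], [0, 0, 0.1], 1], [[0, 0, 0], [0, 0, 0], 1]])

```text
clock: 9.65
position: [0.525, -0.1322, 0.2044]
orientation: [[0.913, 0.409, 0.001], [0.409, -0.913, -0.001], [0.001, 0.002, -1.0]]
wrist_force: [-2.8, 0.8, 6.6]
gripper_width: -0.0001
```

Emit:
drive_tool(increments=[[[0, 0, 0], [0, 0, 0.1], 1], [[0, 0, 0], [0, 0, 0], 1]])

```text
clock: 9.85
position: [0.5253, -0.1323, 0.2044]
orientation: [[0.913, 0.409, 0.003], [0.409, -0.913, -0.002], [0.002, 0.003, -1.0]]
wrist_force: [-2.5, 0.6, 13.2]
gripper_width: 0.0003
```

The middle one stops hard at the same TCP z, 0.2044, so it's home. I'll check the +y bottle by hovering just above home height, where a proud stopper would give force.

Emit:
drive_tool(increments=[[[0, 0, 0], [0, 0, -1], 1], [[0, 0, 0], [0, 0, -2], 1], [[0, 0, 0], [0, 0, -2], 1], [[0, 0, 0], [0.17, -3.4, 0], 1], [[0, 0, 0], [0.17, -3.4, 0], 1], [[0, 0, 0], [0.17, -3.5, 0], 1], [[0, 0, 0], [0, 0, 0], 1], [[0, 0, 0], [0, 0, 0], 1]])

```text
clock: 10.65
position: [0.4874, -0.0355, 0.2527]
orientation: [[0.912, 0.41, 0.001], [0.41, -0.912, -0.001], [0.001, 0.001, -1.0]]
wrist_force: [0.4, -1.1, 0.0]
gripper_width: -0.0002
```

Emit:
drive_tool(increments=[[[0, 0, 0], [0, 0, 1.5], 1], [[0, 0, 0], [0, 0, 1.5], 1], [[0, 0, 0], [0, 0, 0.3], 1], [[0, 0, 0], [0, 0, 0.3], 1], [[0, 0, 0], [0, 0, 0.2], 1], [[0, 0, 0], [0, 0, 0.2], 1], [[0, 0, 0], [0, 0, 0], 1]])

```text
clock: 11.35
position: [0.4874, -0.0359, 0.2123]
orientation: [[0.913, 0.408, 0.0], [0.408, -0.913, -0.0], [0.0, 0.0, -1.0]]
wrist_force: [0.6, 0.7, 0.4]
gripper_width: -0.0001
```

Emit:
drive_tool(increments=[[[0, 0, 0], [0, 0, 0.2], 1], [[0, 0, 0], [0, 0, 0.2], 1], [[0, 0, 0], [0, 0, 0.2], 1], [[0, 0, 0], [0, 0, 0], 1]])

```text
clock: 11.75
position: [0.4871, -0.0358, 0.2059]
orientation: [[0.913, 0.409, -0.0], [0.409, -0.913, 0.0], [-0.0, -0.0, -1.0]]
wrist_force: [-0.4, -0.5, -0.1]
gripper_width: -0.0003
```

There's no contact at 0.2059, so the +y stopper is already home. Now to the paddle.

Emit:
drive_tool(increments=[[[0, 0, 0], [0, 0, -2.5], 1], [[0, 0, 0], [0, 0, -2.5], 1], [[0, 0, 0], [1.36, -3.0, 0], 1], [[0, 0, 0], [1.36, -3.0, 0], 1], [[0, 0, 0], [1.36, -3.0, 0], 1], [[0, 0, 0], [1.36, -3.0, 0], 1], [[0, 0, 0], [1.36, -3.0, 0], 1], [[0, 0, 0], [1.36, -3.0, 0], 1]])

```text
clock: 12.55
position: [0.488, 0.1632, 0.2563]
orientation: [[0.913, 0.409, 0.0], [0.409, -0.913, -0.0], [0.0, 0.0, -1.0]]
wrist_force: [-0.1, -0.5, -0.1]
gripper_width: -0.0002
```

Emit:
drive_tool(increments=[[[0, 0, 0], [1.36, -3.0, -0.5], 1], [[0, 0, 0], [1.36, -3.0, 0], 1], [[0, 0, 0], [0, 0, 0], 1], [[0, 0, 0], [0, 0, 0], 1]])

```text
clock: 12.95
position: [0.4883, 0.2281, 0.261]
orientation: [[0.912, 0.41, -0.0], [0.41, -0.912, -0.0], [-0.0, 0.0, -1.0]]
wrist_force: [-0.3, -0.6, -0.1]
gripper_width: 0.0
```

```bash
python3 - <<'E'
from h import *
s=env.sense();print(s['position'],s['wrist_force'])
w=env.grab_frame('wrist');cv2.imwrite('pics/v5.png',cv2.resize(w[60:300,180:480],None,fx=2.4,fy=2.4,interpolation=cv2.INTER_CUBIC))
P=env.camera_params('wrist');K=np.array([[P['fx'],0,P['cx']],[0,P['fy'],P['cy']],[0,0,1]]);W=np.linalg.inv(np.array(P['world_from_camera']))
for p in((.488,.2283,.102),(.486,.2733,.081)):
    q=cv2.projectPoints(np.array([p]),cv2.Rodrigues(W[:3,:3])[0],W[:3,3],K,np.array(P['D']))[0].ravel();print((q-[180,60])*2.4)
E
```

```text
[0.4883 0.2281 0.261 ] [-0.3217 -0.6308 -0.1491]
[329.6232 286.8382]
[246.1519 245.4309]
```

View pics/v5.png

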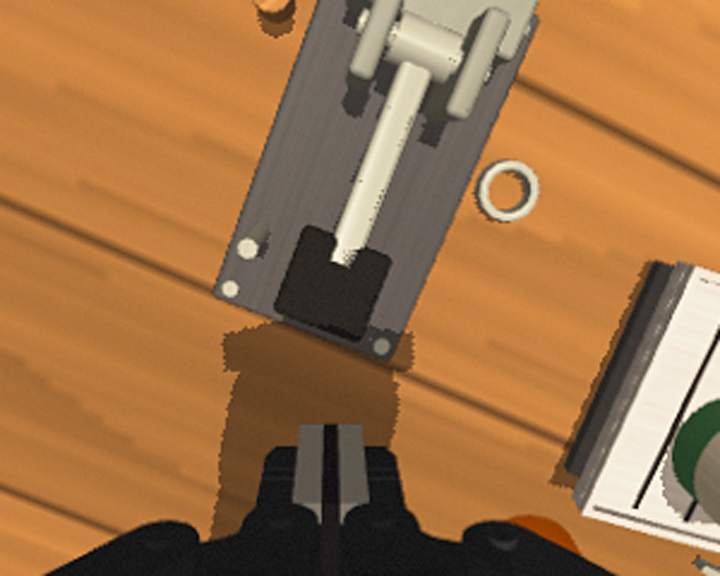

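The paddle centre appears at (333,283) against a predicted (330,287), and the pin at (247,247) against (246,245). Good alignment. From the stopper calibration, contact should come at TCP ≈0.078 and half-way at 0.0574.

Emit:
drive_tool(increments=[[[0, 0, 0], [0, 0, 3], 1], [[0, 0, 0], [0, 0, 3], 1], [[0, 0, 0], [0, 0, 3], 1], [[0, 0, 0], [0, 0, 3], 1], [[0, 0, 0], [0, 0, 3], 1], [[0, 0, 0], [0, 0, 1.6], 1], [[0, 0, 0], [0, 0, 0], 1]])

```text
clock: 13.7
position: [0.4871, 0.2266, 0.093]
orientation: [[0.913, 0.407, -0.004], [0.407, -0.913, -0.001], [-0.004, -0.001, -1.0]]
wrist_force: [-0.1, 0.3, 1.0]
gripper_width: -0.0001
```

Emit:
drive_tool(increments=[[[0, 0, 0], [0, 0, 0.3], 1], [[0, 0, 0], [0, 0, 0.3], 1], [[0, 0, 0], [0, 0, 0.3], 1], [[0, 0, 0], [0, 0, 0.2], 1]])

```text
clock: 14.1
position: [0.489, 0.2278, 0.0847]
orientation: [[0.913, 0.409, 0.001], [0.409, -0.913, 0.0], [0.001, 0.0, -1.0]]
wrist_force: [0.3, -1.0, 0.2]
gripper_width: -0.0
```

Emit:
drive_tool(increments=[[[0, 0, 0], [0, 0, 0.2], 1], [[0, 0, 0], [0, 0, 0.2], 1], [[0, 0, 0], [0, 0, 0.2], 1]])

```text
clock: 14.4
position: [0.4885, 0.2277, 0.0784]
orientation: [[0.913, 0.409, 0.0], [0.409, -0.913, -0.0], [0.0, 0.0, -1.0]]
wrist_force: [-1.3, -0.1, 4.4]
gripper_width: -0.0001
```

Contact came where predicted, 4.4 N at 0.0784. Continuing to half-way.

Emit:
drive_tool(increments=[[[0, 0, 0], [0, 0, 0.3], 1], [[0, 0, 0], [0, 0, 0.3], 1], [[0, 0, 0], [0, 0, 0.3], 1], [[0, 0, 0], [0, 0, 0.2], 1], [[0, 0, 0], [0, 0, 0.2], 1], [[0, 0, 0], [0, 0, 0.2], 1], [[0, 0, 0], [0, 0, 0], 1]])

```text
clock: 15.1
position: [0.4882, 0.2277, 0.0629]
orientation: [[0.913, 0.409, -0.001], [0.409, -0.913, 0.0], [-0.001, -0.0, -1.0]]
wrist_force: [-3.3, -0.8, 5.8]
gripper_width: -0.0002
```

Emit:
drive_tool(increments=[[[0, 0, 0], [0, 0, 0.2], 1], [[0, 0, 0], [0, 0, 0.2], 1], [[0, 0, 0], [0, 0, 0.1], 1], [[0, 0, 0], [0, 0, 0], 1], [[0, 0, 0], [0, 0, 0], 1]])

```text
clock: 15.6
position: [0.488, 0.2277, 0.0581]
orientation: [[0.913, 0.409, -0.001], [0.409, -0.913, -0.0], [-0.001, -0.0, -1.0]]
wrist_force: [-4.5, -0.2, 7.1]
gripper_width: 0.0001
```

Emit:
drive_tool(increments=[[[0, 0, 0], [0, 0, 0.06], 1], [[0, 0, 0], [0, 0, 0], 1], [[0, 0, 0], [0, 0, 0], 1]])

```text
clock: 15.9
position: [0.488, 0.2277, 0.0576]
orientation: [[0.913, 0.409, -0.001], [0.409, -0.913, -0.0], [-0.001, -0.0, -1.0]]
wrist_force: [-4.7, -0.1, 8.6]
gripper_width: -0.0001
```

```bash
python3 - <<'E'
from h import *
s=env.sense();print(s['clock'],s['position'],s['wrist_force'])
w=env.grab_frame('wrist')[100:290,220:430];c=env.grab_frame('scene')
r=lambda i,w,h:cv2.resize(i,(w,h),interpolation=cv2.INTER_CUBIC)
cv2.imwrite('pics/v6.png',np.hstack([r(w,330,299),r(c[140:250,200:460],470,199).__class__ and np.vstack([r(c[140:250,205:345],470,369)[:299]])]))
P=env.camera_params('wrist');K=np.array([[P['fx'],0,P['cx']],[0,P['fy'],P['cy']],[0,0,1]]);W=np.linalg.inv(np.array(P['world_from_camera']))
# left/right near corners of paddle top predicted at several angles
for a in(.12,.18,.24):
    h=np.array([.5478+.06,.231+.0027]);yw=.045
    for (l,y) in((-.1425,.023),(-.1425,-.023),(-.0975,.023),(-.0975,-.023)):
        t=.18-a; X=l*np.cos(t)-.006*np.sin(-t)*-1; Z=.075+.006*np.cos(t)-l*np.sin(t)
        p=np.array([h[0]+X*np.cos(yw)-y*np.sin(yw),h[1]+X*np.sin(yw)+y*np.cos(yw),Z])
        q=cv2.projectPoints(p[None],cv2.Rodrigues(W[:3,:3])[0],W[:3,3],K,np.array(P['D']))[0].ravel();print(a,(l,y),(q-[220,100])*330/210)
E
```

```text
15.9 [0.488  0.2277 0.0576] [-4.705  -0.129   8.6104]
0.12 (-0.1425, 0.023) [ 66.1344 283.8288]
0.12 (-0.1425, -0.023) [191.7767 326.3919]
0.12 (-0.0975, 0.023) [112.5321 163.1568]
0.12 (-0.0975, -0.023) [245.0565 212.6884]
0.18 (-0.1425, 0.023) [ 70.5917 270.3693]
0.18 (-0.1425, -0.023) [190.011  311.3069]
0.18 (-0.0975, 0.023) [114.2538 157.3415]
0.18 (-0.0975, -0.023) [241.9527 205.2874]
0.24 (-0.1425, 0.023) [ 75.0788 257.0155]
0.24 (-0.1425, -0.023) [188.9228 296.4923]
0.24 (-0.0975, 0.023) [116.2152 151.0025]
0.24 (-0.0975, -0.023) [239.4695 197.5071]
```

View pics/v6.png

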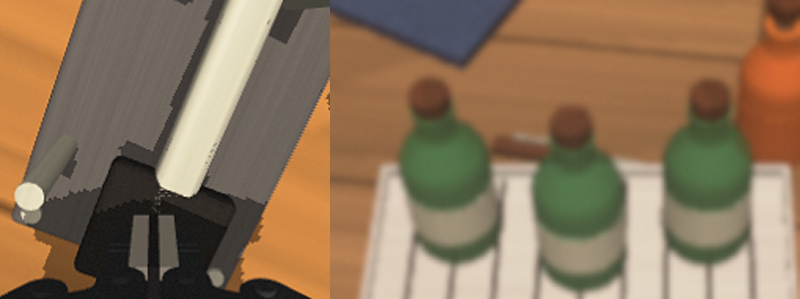

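The paddle corners in the wrist crop are at about (116,155), (237,204) and (75,270). They match the prediction for 0.18 rad. All three stoppers now show the same thin lip and the bottles stand where they were. The force, 8.6 N, also fits half-way, so I'll hand in.

```bash
python3 -c "
from rig import env
s=env.sense();print(s['clock'],s['position'],s['wrist_force']);print(env.hand_in())"
```

```text
16.0 [0.48800477 0.22773519 0.05759107] [-4.82118567 -0.88608083  7.7194144 ]
the job is handed in; nothing more can be done
None
```

The job is done and handed in at 16 s, with the arm still holding the lever paddle half-way down.

- **Stoppers:** The middle and −y bottles' stoppers stood proud. I pushed both home, and each came to a hard stop at the same height, with the force climbing to about 13 and 15 N. The +y stopper was already home; I checked it by hovering 1.5 mm above home height, felt no contact and did not touch it. The last picture shows all three bottles upright, apparently unmoved, with their stoppers down.
- **Lever:** The fingertips hold the paddle's top at about 81 mm, pressing with about 8 N. The paddle corners in the wrist picture match 0.18 rad. There is also a sideways friction force of about 4.8 N on the paddle. The lever was never pressed past half-way.
- **Disagreement:** The stated fingertip position, 11 mm ahead of the TCP, did not hold. Contact on the stoppers put the closed tips about 24 mm behind it. I used that measured value for all heights, and the paddle contact height and spring force agreed with it.

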